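# Set bar stock against the flip stop of a cut-off jig

### The arm

A 6-joint arm with a two-finger parallel gripper is mounted at the origin on a cart in front of the work surface, level with it; the furniture and walls round the work are solid. World frame = base frame: x ahead of the robot, y to its left, z up, the work surface at z = 0. Lengths are in mm, angles in rad, forces in N, time in s.
With the tool pointing down it reaches from about 300 to 750 mm from the base axis. Payload 8.5 kg.
Tool frame: the origin (TCP) lies on the front face of the gripper's body, between the roots of the fingers; the fingertips stand 64 mm ahead of it and the grasp point (between the pads) lies 45 mm ahead of it; z points along the fingers, y is the line along which they close (so a half turn about z gives the same grasp; the last joint's range is limited). The gripper opens to 88 mm and grips with 3 to 60 N. Pads are 18 mm wide; open, the fingers measure 123 mm over their backs; the gripper's body (75 mm by 187 mm) begins 45 mm behind the grasp point.
Start: joints at [1.013, 0.381, 1.297, -0, 1.464, -0.215], TCP at [184.86, 517.984, 302.748] pointing down, gripper open.
Joint ranges: [-3.11, 3.11], [-0.89, 2.33], [0.22, 2.48], [-1.42, 4.56], [0.17, 2.85], [-2.88, 2.88]. Speed limits (rad/s): [2.39, 2.39, 3.14, 3.14, 3.14, 3.14].

### API

Orientations are given as [roll, pitch, yaw] about the fixed x, y, z axes, in that order (R = Rz(yaw) Ry(pitch) Rx(roll)).
In Python, from plant import arm gives the robot as it stands.
- The arm moves only by the tool arm_command, never from a script. Its argument "targets" is a list of rows, each an object with "travel": the shift along the tool's x, y, z in m, a list of three; "roll": the turn about the tool's z in degrees. A call has exactly 5 rows; each row shifts and turns the commanded pose from where the row before left it, along the tool's axes as they then stand; what a row does not reach is not made up. A row lasts 1/10 s, in which the tool goes at most 50 mm and 8.59 degrees, less where a joint would pass 70% of its speed; a pose out of reach is approached as far as the arm can. A call is refused whole if a number of a shift passes 0.05 or a number of a turn 8.59, either way. A call with a gripper value outside its range is refused whole. "claw" is the finger opening in m, from 0 to 0.0881, set as the call begins (left out, the last holds). The fingers move at their own pace and stop on an object; "squeeze" is the grip in N (left out, the last holds). Time passes only in rows, so rows that do not move let the fingers close, or fill a call up. It gives the time, the measured TCP pose, the force, the opening and the grip force at its end, in the units of the state.
- arm.observe(): the state, without advancing time (a new reading comes with each control period).
- arm.camera(name): name is "side" or "top" or "wrist"; returns the picture (480x640x3 uint8, red, green, blue); there is no depth.
- arm.get_calibration(name): a dict with "camera_matrix" (3x3 intrinsics, pixels), "world_to_cam" (4x4, takes a point from world to camera coordinates). Camera axes: x right, y down, z forward; pixel columns grow to the right and rows downward; lengths in mm; the calibration is good to about 2 mm. The wrist camera is an equidistant fisheye: a pixel r from the principal point sees the ray r / f radians off the axis. A picture is of the moment at which its call begins: read the wrist's pose just before it. get_calibration takes no time and is no camera call; for the wrist camera it gives the pose at the moment of the call.
- arm.job_done(): hands the job in; it is judged then, once.
The state is a dict: "time_s": time; "q": joint angles; "dq": joint speeds; "effort": joint torques, N m; "tool_pos": TCP position; "tcp_rot": TCP orientation; "force": force on the tool from outside, world axes, zero at the start; "torque": the same for the moment, N m; "opening": opening from 0.0 (shut) to 1.0 (fully open); "gripper_force": force on a finger pad.
Only numpy, scipy, OpenCV 4.12 (cv2) and the standard library are available. Lean on these libraries where they do the work, as an engineer would, in place of code of your own. Each camera call takes 0.05 s, during which the arm holds its last target. There are 200 camera calls.

### The job

Get the aluminium bar ready for sawing: flip the red stop flag of the cut-off jig all the way down across the channel, then lay the bar flat in the channel and slide it in lengthwise under the clear guard until its end butts against the flag with no gap. The flag must be down before the bar arrives there; let go of everything, do not strike the guard, and leave the blue-lidded jar, the blue wax cake and the tape roll round the jig where they are.

Things in the scene. Friction and masses are not known exactly. Their poses are not given: they have to be found in the camera images.
- jig: Cut-off jig fixed on the bench: pale wooden board 125 x 340 x 15 mm with a channel along it. Origin: on the bench top below the channel's middle line, half way along the board. y: along the channel, towards the flag (push direction); x: square to it, away from the robot, towards guard wall and flag hinge; z up. Board x -40 to 85, y -170 to 170 mm; bed (channel floor) z = 15 mm.
- channel_in (a point): On the bed, middle of the open loading part of the channel, jig x 0, y -97, z 15 mm; jig axes. Two dark steel rails, 10 mm wide and only 6 mm high, border the channel: 46 mm wide (x -23 to 23), y -169 to 156 mm, open at both ends. Nothing is above it for jig y < -22 mm.
- guard: Clear guard fixed to the jig, same frame. Flat roof over jig x -34 to 51, y -22 to 90 mm; underside 58, top 62 mm over the bed (z 73 to 77). An aluminium wall at x 45 to 51 carries it; the robot's side is open.
- guard_edge (a point): Middle of the yellow edge of the guard's roof under which stock enters: jig x 0, y -22 mm, on its underside (58 mm over the bed); jig axes. The tail of a bar that is home lies 17 mm inside this edge, so a tool that pushes the tail must lean: tips forward, body back, about 40 degrees.
- flag (a joint): Hinge of the red stop flag, rad. 0 to 0.25 at the start: standing up, leaning back away from the channel; 1.9: all the way down across the channel, on its end stop. The arm rises at the angle 1.9 minus this value above level, seen from the channel side. Stiff (about 0.05 N m): stays where left, does not fall by itself.
- flag_hinge (a point): Middle of the flag's hinge axis (parallel to jig y): jig x 50, y 132 mm, 36 mm over the bed; jig axes. Two steel cheeks hold it, jig y 115 to 149, up to 46 mm over the bed, x 40 to 64 mm.
- flag_tab (a point): Middle of the black tab at the flag's end, 83 mm from the hinge axis, 10 mm thick, reaching 96 mm out. The red arm is 14 mm wide (jig y 125 to 139 mm) and 12 mm thick; a stop foot hangs from it 28 to 72 mm from the hinge, down to 4 mm over the bed when lowered; its stop face is then at jig y = 125 mm. Lowered, the tab is over the near rail, 36 mm above the bed.
- bar_home (a point): On the bed, where the middle of the bar's underside is when its end touches the lowered flag: jig x 0, y 60, z 15 mm; jig axes.
- bar: Loose aluminium bar, 40 x 130 x 28 mm (x, y, z), 0.25 to 0.55 kg, lying on the bench right of the jig. Origin: centre of its underside; y along its length; its two ends are alike.
- flux: Bystander: white jar with blue lid, 53 mm wide, 58 mm high, behind the jig. Origin: centre of its underside.
- wax: Bystander: blue wax cake, 32 mm wide, 13 mm high, in front of the jig. Origin: centre of its underside.
- tape: Bystander: tan tape roll lying flat, 96 mm wide, 25 mm high, beyond the flag end of the jig. Origin: centre of its underside.

How it is judged:
By the outcome, as a careful person would: the job done as asked, in the order asked, and still so for the second after the job is handed in, with the robot touching nothing.
It also fails if it takes over 64 s, if anything falls off the work surface, if the arm or the gripper's body presses on something with over 40 N, if the wrist force passes 120 N, or if a joint passes its speed limit or range.

## Working session

There is one attempt and no reset: what is moved stays moved. The work goes in short steps, Python scripts to look and compute and a tool call to move; the robot and the scene stay as the last step left them, time stands still between calls to the robot, and variables do not carry over. Pictures are saved under pics/ and viewed, at most 10 in all, crops included, and the job is handed in when it is done.

Besides the shell and the picture viewer there is one more tool, called by a JSON object that holds its "op" and its "data". arm_command: Moves the arm, as the interface text tells. Its arguments: {"type":"object","properties":{"targets":{"type":"array"},"claw":{"type":"number"},"squeeze":{"type":"number"}},"required":["targets"]}

```bash
ls; mkdir -p pics; python3 - <<'E'
from plant import arm
import cv2
s=arm.observe();print(s)
for n in("top","side"):
    cv2.imwrite(f"pics/{n}0.png",arm.camera(n)[:,:,::-1]);c=arm.get_calibration(n);print(c)
E
```

```text
pics
{'time_s': 0.0, 'q': array([ 1.01267222e+00,  3.81215955e-01,  1.29822761e+00, -8.59597006e-06,
        1.46359730e+00, -2.15284899e-01]), 'dq': array([ 1.30237251e-03,  1.29955242e-03,  1.28165537e-04, -1.31421498e-04,
       -1.16831301e-05,  4.98066028e-04]), 'effort': array([ 3.75241707e-04, -4.37949729e+01, -2.24547654e+01,  7.13958917e-02,
        3.53334763e-02, -1.05325898e-04]), 'tool_pos': array([184.78914147, 517.83974873, 302.13816396]), 'tcp_rot': array([-3.14017604e+00, -3.01028865e-04,  2.79875416e+00]), 'force': array([-0.11684908,  0.32756732, -0.19133326]), 'torque': array([-0.03622281, -0.03268011, -0.02941841]), 'gripper_force': 0.0, 'opening': 0.9956455753743461}
{'camera_matrix': array([[454.18304656,   0.        , 313.46975852],
       [  0.        , 454.18304656, 242.28184191],
       [  0.        ,   0.        ,   1.        ]]), 'world_to_cam': array([[-1.10135144e-02, -9.99722942e-01,  2.08024397e-02,
         1.32114620e+02],
       [-9.96942946e-01,  9.36881160e-03, -7.75692487e-02,
         5.44012501e+02],
       [ 7.73528634e-02, -2.15931555e-02, -9.96769918e-01,
         1.00238585e+03],
       [ 0.00000000e+00,  0.00000000e+00,  0.00000000e+00,
         1.00000000e+00]])}
{'camera_matrix': array([[441.5568463 ,   0.        , 320.02160059],
       [  0.        , 441.5568463 , 238.76954984],
       [  0.        ,   0.        ,   1.        ]]), 'world_to_cam': array([[ 8.90984816e-01, -4.53938976e-01,  9.24460365e-03,
        -4.33535968e+02],
       [-1.70983689e-01, -3.54327273e-01, -9.19356711e-01,
         2.28528608e+02],
       [ 4.20607459e-01,  8.17552194e-01, -3.93316381e-01,
         6.27758342e+02],
       [ 0.00000000e+00,  0.00000000e+00,  0.00000000e+00,
         1.00000000e+00]])}
```

View pics/top0.png

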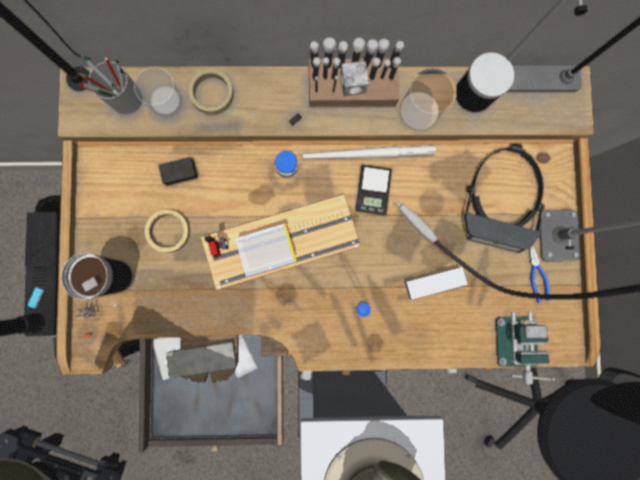

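View pics/side0.png

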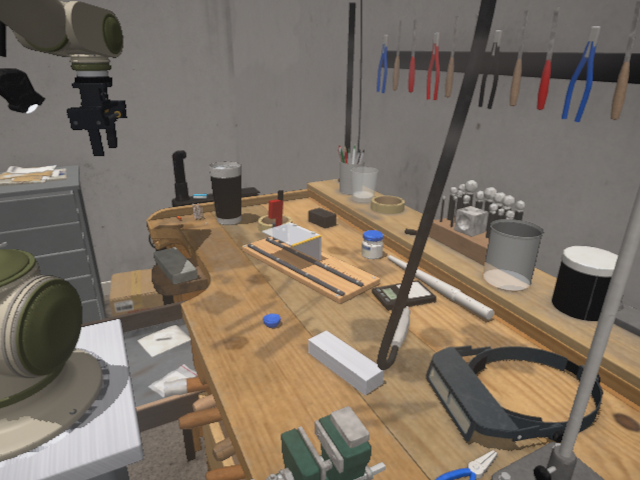

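Top view: jig about (205–358, 197–287), flag at (213,245), bar at (436,283), jar (286,162), wax (363,309), tape (167,230). I'll enlarge for the corners.

```bash
python3 - <<'E'
import cv2
i=cv2.imread("pics/top0.png")[185:315,190:480]
i=cv2.resize(i,None,fx=2.75,fy=2.75,interpolation=cv2.INTER_CUBIC);cv2.imwrite("pics/c1.png",i)
E
```

```text
(no output)
```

View pics/c1.png

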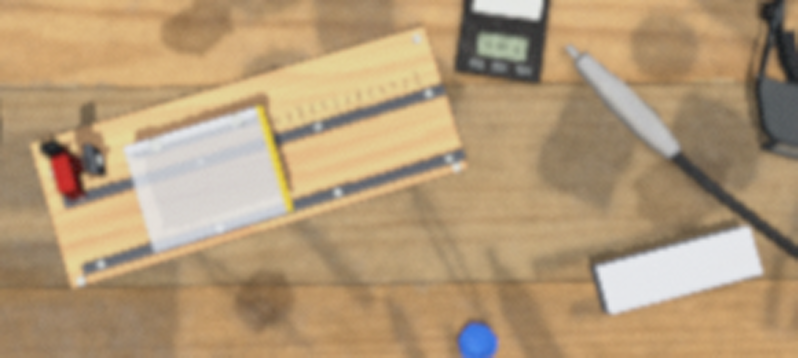

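Crop (2.75x, offset 190,185): board corners (32,145) (423,28) (466,167) (73,287); bar top corners (592,262) (750,226) (763,273) (608,313); the red flag stands up.

```bash
cat >h.py <<'E'
import numpy as np, cv2
from plant import arm
from scipy.spatial.transform import Rotation as R
def ray(n,uv,z,c=None):
    c=c or arm.get_calibration(n);K=np.array(c["camera_matrix"]);T=np.array(c["world_to_cam"])
    out=[]
    for u,v in uv:
        x,y=(u-K[0,2])/K[0,0],(v-K[1,2])/K[1,1]
        if n=="wrist":
            r=np.hypot(x,y);d=np.array([x/r*np.sin(r),y/r*np.sin(r),np.cos(r)])
        else:d=np.array([x,y,1])
        d=T[:3,:3].T@d;o=-T[:3,:3].T@T[:3,3];out.append((o+d*(z-o[2])/d[2])[:2])
    return np.array(out)
def proj(n,P,c=None):
    c=c or arm.get_calibration(n);K=np.array(c["camera_matrix"]);T=np.array(c["world_to_cam"])
    p=np.atleast_2d(P)@T[:3,:3].T+T[:3,3]
    if n=="wrist":
        r=np.hypot(p[:,0],p[:,1])+1e-9;t=np.arctan2(r,p[:,2]);q=p[:,:2]/r[:,None]*t[:,None]
    else:q=p[:,:2]/p[:,2:]
    return q*[K[0,0],K[1,1]]+K[:2,2]
def fit(model,pts):
    m,p=model.mean(0),pts.mean(0);H=(model-m).T@(pts-p)
    a=np.arctan2(H[0,1]-H[1,0],H[0,0]+H[1,1]);c,s=np.cos(a),np.sin(a);M=np.array([[c,-s],[s,c]])
    t=p-M@m;return t,a,np.linalg.norm(model@M.T+t-pts,axis=1)
E
python3 - <<'E'
from h import *
f=lambda l:np.array(l)/2.75+[190,185]-.3
b=ray("top",f([(32,145),(423,28),(466,167),(73,287)]),15)
print(b,fit(np.array([(85,170),(85,-170),(-40,-170),(-40,170)],float),b))
a=ray("top",f([(592,262),(750,226),(763,273),(608,313)]),28)
print(a,fit(np.array([(20,65),(20,-65),(-20,-65),(-20,65)],float),a))
print(ray("top",[(286,162)],58),ray("top",[(363,309)],13),ray("top",[(167,230)],25))
E
```

```text
[[559.03609308 378.81937194]
 [653.57815086  56.65239288]
 [537.58542032  23.0568573 ]
 [442.96281262 344.75907427]] (array([526.70146189, 194.48486755]), np.float64(0.2855101202479388), array([3.03731501, 2.89416982, 3.26420104, 2.97503538]))
[[ 458.58054474  -76.17751543]
 [ 486.33696677 -206.11101623]
 [ 448.13402519 -215.34084409]
 [ 417.4000375   -88.05840297]] (array([ 452.61289355, -146.42194468]), np.float64(0.2267711874582842), array([2.64838143, 0.93015666, 1.15598311, 1.20834219]))
[[719.54620461 185.70108646]] [[394.5939786   16.85435864]] [[575.44662288 452.84763549]]
```

{"op": "arm_command", "data": {"targets": [{"travel":[0,0,0],"roll":8.5},{"travel":[0,0,0],"roll":8.5},{"travel":[0,0,0],"roll":8.5},{"travel":[0,0,0],"roll":8.5},{"travel":[0,0,0],"roll":8.5}], "claw": 0, "squeeze": 40}}

```text
time_s: 0.6
tool_pos: [184.8, 517.9, 302.4]
tcp_rot: [-3.141, 0.0, 2.051]
force: [-0.3, -0.3, 0.1]
opening: 0.573
gripper_force: 0.0
```

{"op": "arm_command", "data": {"targets": [{"travel":[0,0,0],"roll":8.5},{"travel":[0,0,0],"roll":3.0},{"travel":[-0.03,0.039,0],"roll":0},{"travel":[-0.03,0.039,0],"roll":0},{"travel":[-0.03,0.039,0],"roll":0}]}}

```text
time_s: 1.1
tool_pos: [323.7, 463.8, 302.5]
tcp_rot: [-3.141, 0.0, 1.857]
force: [0.1, 1.3, 0.5]
opening: 0.117
gripper_force: 0.0
```

```bash
cat >>h.py <<'E'
J=np.array([526.7,194.5]);JA=.2855
def tojig(p,J=J,a=JA):
    d=np.array(p[:2])-J;c,s=np.cos(a),np.sin(a);return np.round([c*d[0]+s*d[1],-s*d[0]+c*d[1]],1)
def st():
    s=arm.observe();p=s["tool_pos"]
    print("t",round(s["time_s"],2),"jig",tojig(p),"tipz",round(p[2]-64,1),"yawerr",np.round(np.degrees(s["tcp_rot"][2]-JA-np.pi/2),2),"F",np.round(s["force"],1),"op",round(s["opening"]*88,1),"gf",s["gripper_force"])
E
python3 -c "
from h import *;st()"
```

```text
t 1.1 jig [-119.   315.6] tipz 238.5 yawerr 0.06 F [0.1 1.3 0.5] op 10.3 gf 0.0
```

{"op": "arm_command", "data": {"targets": [{"travel":[-0.031,0.039,0],"roll":0},{"travel":[-0.031,0.039,0],"roll":0},{"travel":[-0.031,0.039,0],"roll":0},{"travel":[-0.031,0.039,0],"roll":0},{"travel":[-0.031,0.039,0],"roll":0}]}}

```text
time_s: 1.6
tool_pos: [554.9, 369.6, 302.4]
tcp_rot: [-3.141, 0.0, 1.856]
force: [0.3, 0.5, -0.4]
opening: 0.003
gripper_force: 0.0
```

{"op": "arm_command", "data": {"targets": [{"travel":[-0.028,0.04,0],"roll":0},{"travel":[0,0,0.02],"roll":0},{"travel":[0,0,0.02],"roll":0},{"travel":[0,0,0],"roll":0},{"travel":[0,0,0],"roll":0}]}}

```text
time_s: 2.1
tool_pos: [599.4, 355.3, 263.0]
tcp_rot: [-3.141, 0.0, 1.857]
force: [-0.6, 0.0, 0.4]
opening: 0.005
gripper_force: 0.0
```

```bash
python3 -c "
from h import *;st()
cv2.imwrite('pics/w1.png',arm.camera('wrist')[:,:,::-1])
c=arm.get_calibration('wrist');print(c['camera_matrix'])
M=lambda x,y,z:[*(J+np.array([[np.cos(JA),-np.sin(JA)],[np.sin(JA),np.cos(JA)]])@[x,y]),z]
P=[M(85,170,15),M(-40,170,15),M(50,132,51),M(57,132,134),M(0,-22,77),M(51,90,77)]
print(proj('wrist',np.array(P)).round())"
```

```text
t 2.1 jig [115.1 133.8] tipz 199.0 yawerr 0.01 F [-0.6  0.   0.4] op 0.4 gf 0.0
[[371.64829954   0.         317.72748899]
 [  0.         371.64829954 233.1708516 ]
 [  0.           0.           1.        ]]
[[283. 172.]
 [154. 176.]
 [238. 223.]
 [222. 256.]
 [195. 388.]
 [236. 282.]]
```

View pics/w1.png

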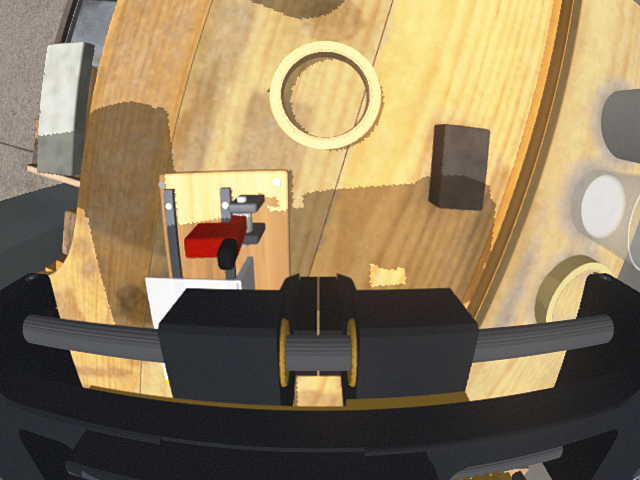

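Wrist view: flag stands up, black tab at (228,253), board end corners (160,174) and (290,171), about 6 px beyond predicted in x. That's fine for the flag; I'll push it from behind.

{"op": "arm_command", "data": {"targets": [{"travel":[0,0,0.045],"roll":0},{"travel":[0,0,0.042],"roll":0},{"travel":[0,-0.015,0],"roll":0},{"travel":[0,-0.015,0],"roll":0},{"travel":[0,-0.015,0],"roll":0}]}}

```text
time_s: 2.65
tool_pos: [556.1, 342.8, 177.0]
tcp_rot: [3.139, -0.0, 1.857]
force: [0.2, -0.3, 0.2]
opening: 0.005
gripper_force: 0.2
```

{"op": "arm_command", "data": {"targets": [{"travel":[0,-0.009,0],"roll":0},{"travel":[0,-0.009,0],"roll":0},{"travel":[0,-0.009,0],"roll":0},{"travel":[0,-0.009,0],"roll":0},{"travel":[0,-0.007,0],"roll":0}]}}

```text
time_s: 3.15
tool_pos: [514.5, 330.2, 175.9]
tcp_rot: [3.141, -0.0, 1.856]
force: [0.1, 0.5, -0.1]
opening: 0.007
gripper_force: 0.2
```

{"op": "arm_command", "data": {"targets": [{"travel":[0,-0.01,0.007],"roll":0},{"travel":[0,-0.01,0.011],"roll":0},{"travel":[0,-0.008,0.012],"roll":0},{"travel":[0,-0.004,0.012],"roll":0},{"travel":[0,-0.003,0.006],"roll":0}]}}

```text
time_s: 3.65
tool_pos: [480.8, 320.3, 127.0]
tcp_rot: [-3.14, 0.0, 1.856]
force: [0.7, 0.5, 0.1]
opening: 0.002
gripper_force: 0.2
```

```bash
python3 -c "
from h import *;st()"
```

```text
t 3.65 jig [ -8.6 133.6] tipz 63.0 yawerr 0.0 F [0.7 0.5 0.1] op 0.2 gf 0.17777820787159726
```

Now press it down onto its stop gently.

{"op": "arm_command", "data": {"targets": [{"travel":[0,0,0.003],"roll":0},{"travel":[0,0,0.002],"roll":0},{"travel":[0,0,0.002],"roll":0},{"travel":[0,0,0.001],"roll":0},{"travel":[0,0,0],"roll":0}]}}

```text
time_s: 4.15
tool_pos: [481.6, 320.6, 119.8]
tcp_rot: [3.141, 0.0, 1.856]
force: [0.1, 0.3, -0.4]
opening: 0.004
gripper_force: 0.0
```

```bash
python3 -c "
from h import *;st()
i=arm.camera('wrist')[:,:,::-1].copy();st();cv2.imwrite('pics/w2.png',i)"
```

```text
t 4.15 jig [ -7.8 133.7] tipz 55.8 yawerr 0.0 F [ 0.1  0.3 -0.4] op 0.4 gf 0.0
t 4.2 jig [ -7.8 133.7] tipz 55.8 yawerr 0.0 F [ 0.6 -0.8  0.5] op 0.2 gf 0.0
```

View pics/w2.png

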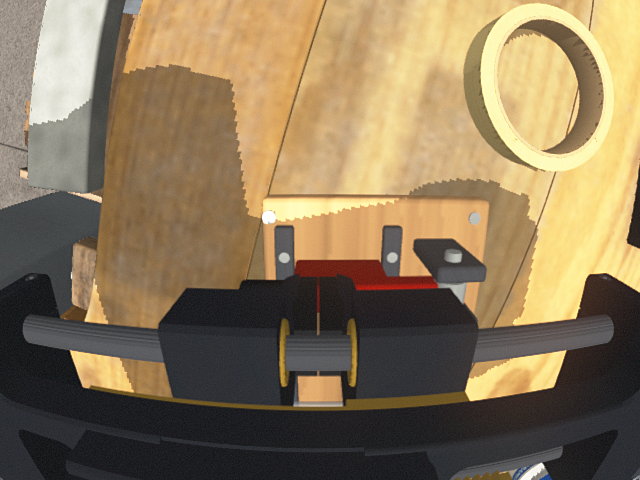

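Wrist view: the red arm now lies across the channel under the fingers (tab about (260,285)). There's no contact force yet, so I'll press a little more.

{"op": "arm_command", "data": {"targets": [{"travel":[0,0,0.001],"roll":0},{"travel":[0,0,0.001],"roll":0},{"travel":[0,0,0.001],"roll":0},{"travel":[0,0,0],"roll":0},{"travel":[0,0,0],"roll":0}]}}

```text
time_s: 4.7
tool_pos: [481.6, 320.6, 119.0]
tcp_rot: [3.14, 0.0, 1.857]
force: [-5.3, -3.0, 19.3]
opening: 0.005
gripper_force: 9.6
```

{"op": "arm_command", "data": {"targets": [{"travel":[0,0,-0.03],"roll":0},{"travel":[0,0,-0.04],"roll":0},{"travel":[-0.02,-0.006,-0.04],"roll":0},{"travel":[-0.044,-0.016,0],"roll":0},{"travel":[-0.044,-0.016,0],"roll":0}]}}

```text
time_s: 5.2
tool_pos: [475.3, 205.4, 227.9]
tcp_rot: [3.139, 0.0, 1.858]
force: [0.8, -0.6, -0.3]
opening: 0.005
gripper_force: 0.0
```

```bash
python3 -c "
from h import *;st()
# cord: triangulate top points against side line (385,360)->(490,0)
for uv in [(440,247),(455,265),(475,277),(500,287),(560,297),(630,291)]:
    best=None
    for z in range(0,900,5):
        p=[*ray('top',[uv],z)[0],z];q=proj('side',p)[0]
        e=abs(q[0]-(385+(360-q[1])*105/360))
        if best is None or e<best[0]:best=(e,p,q)
    print(uv,round(best[0],1),np.round(best[1]),best[2].round())
"
```

```text
t 5.2 jig [-46.3  24.9] tipz 163.9 yawerr 0.11 F [ 0.8 -0.6 -0.3] op 0.4 gf 0.0
(440, 247) 0.0 [ 532. -158.   25.] [389. 345.]
(455, 265) 0.2 [ 491. -196.   10.] [381. 374.]
(475, 277) 0.4 [ 463. -229.   40.] [380. 377.]
(500, 287) 0.3 [ 442. -262.   90.] [383. 366.]
(560, 297) 0.7 [ 427. -309.  230.] [405. 290.]
(630, 291) 1.0 [ 441. -328.  380.] [445. 149.]
```

{"op": "arm_command", "data": {"targets": [{"travel":[-0.045,-0.02,0],"roll":0},{"travel":[-0.045,-0.02,0],"roll":0},{"travel":[-0.045,-0.02,0],"roll":0},{"travel":[-0.045,-0.02,0],"roll":0},{"travel":[-0.045,-0.02,0],"roll":0}], "claw": 0.075}}

```text
time_s: 5.7
tool_pos: [442.3, -39.6, 227.0]
tcp_rot: [3.141, 0.0, 1.856]
force: [0.5, 0.6, 0.6]
opening: 0.433
gripper_force: 0.0
```

{"op": "arm_command", "data": {"targets": [{"travel":[-0.045,-0.02,0],"roll":0},{"travel":[-0.037,0,0],"roll":0.0},{"travel":[0,0,0],"roll":3.3},{"travel":[0,0,0],"roll":0},{"travel":[0,0,0],"roll":0}]}}

```text
time_s: 6.2
tool_pos: [446.6, -121.8, 226.7]
tcp_rot: [-3.141, -0.0, 1.8]
force: [-0.4, 0.5, 1.2]
opening: 0.85
gripper_force: 0.0
```

```bash
python3 -c "
from h import *;st();print(arm.observe()['tool_pos'])
c=arm.get_calibration('wrist');i=arm.camera('wrist')[:,:,::-1]
cv2.imwrite('pics/w3.png',i);np.save('c3.npy',c)
a=.2268;X=np.array([np.cos(a),np.sin(a)]);Y=np.array([-np.sin(a),np.cos(a)]);B=np.array([452.6,-146.4])
print(proj('wrist',np.array([[*(B+s*20*X+t*65*Y),28] for s,t in[(1,1),(1,-1),(-1,-1),(-1,1)]]),c).round())
M=lambda x,y,z:[*(J+np.array([[np.cos(JA),-np.sin(JA)],[np.sin(JA),np.cos(JA)]])@[x,y]),z]
print(proj('wrist',np.array([M(85,-170,15),M(-40,-170,15)]),c).round())"
```

```text
t 6.2 jig [-165.9 -280.9] tipz 162.7 yawerr -3.2 F [-0.4  0.5  1.2] op 74.8 gf 0.0
[ 446.59300145 -121.762088    226.73693457]
[[344. 174.]
 [341. 327.]
 [294. 327.]
 [292. 174.]]
[[581.  93.]
 [464.  82.]]
```

View pics/w3.png

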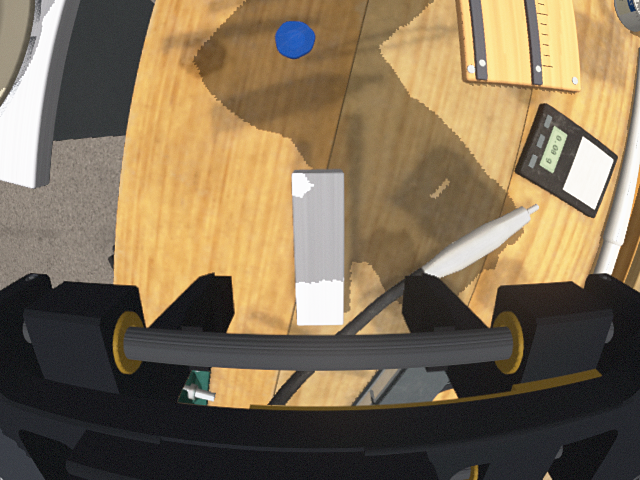

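Wrist view: bar corners (292,171) (344,171) (344,324) (297,325) and jig end corners (461,82) (579,91), both within ~2 mm of estimates. Grasp.

{"op": "arm_command", "data": {"targets": [{"travel":[-0.018,0,0.02],"roll":0},{"travel":[0,0,0.045],"roll":0},{"travel":[0,0,0.045],"roll":0},{"travel":[0,0,0.032],"roll":0},{"travel":[0,0,0.01],"roll":0}], "claw": 0.06}}

```text
time_s: 6.75
tool_pos: [450.0, -138.5, 72.5]
tcp_rot: [-3.138, -0.003, 1.801]
force: [-0.4, -1.0, 1.1]
opening: 0.684
gripper_force: 0.0
```

{"op": "arm_command", "data": {"targets": [{"travel":[0,0,0],"roll":0},{"travel":[0,0,0],"roll":0},{"travel":[0,0,0],"roll":0},{"travel":[0,0,0],"roll":0},{"travel":[0,0,0],"roll":0}], "claw": 0.03}}

```text
time_s: 7.25
tool_pos: [451.4, -139.9, 76.2]
tcp_rot: [3.139, 0.002, 1.799]
force: [0.1, 1.6, 7.7]
opening: 0.447
gripper_force: 39.9
```

```bash
python3 -c "
from h import *;st()"
```

```text
t 7.25 jig [-166.4 -299.6] tipz 12.2 yawerr -3.29 F [0.1 1.6 7.7] op 39.3 gf 39.921358823776245
```

{"op": "arm_command", "data": {"targets": [{"travel":[0,0,-0.03],"roll":-3.3},{"travel":[0,0,-0.04],"roll":0},{"travel":[0.032,0.033,0],"roll":0},{"travel":[0.032,0.033,0],"roll":0},{"travel":[0.032,0.033,0],"roll":0}]}}

```text
time_s: 7.75
tool_pos: [519.2, -18.3, 145.6]
tcp_rot: [3.141, 0.0, 1.855]
force: [0.6, -0.4, -3.6]
opening: 0.453
gripper_force: 39.9
```

{"op": "arm_command", "data": {"targets": [{"travel":[0.032,0.033,0],"roll":0},{"travel":[0.032,0.034,0],"roll":0},{"travel":[0,0,0],"roll":0},{"travel":[0,0,0],"roll":0},{"travel":[0,0,0],"roll":0}]}}

```text
time_s: 8.25
tool_pos: [564.5, 60.0, 144.8]
tcp_rot: [-3.141, -0.0, 1.856]
force: [0.7, -0.2, -4.4]
opening: 0.452
gripper_force: 39.9
```

```bash
python3 -c "
from h import *;st();print(arm.observe()['tool_pos'])
c=arm.get_calibration('wrist');i=arm.camera('wrist')[:,:,::-1]
cv2.imwrite('pics/w4.png',i);np.save('c4.npy',c)
M=lambda x,y,z:[*(J+np.array([[np.cos(JA),-np.sin(JA)],[np.sin(JA),np.cos(JA)]])@[x,y]),z]
print(proj('wrist',np.array([M(23,-22,21),M(-23,-22,21),M(23,-60,21),M(-23,-60,21),M(-40,-22,15),M(-40,-90,15)]),c).round())"
```

```text
t 8.25 jig [  -1.6 -139.7] tipz 80.8 yawerr -0.03 F [ 0.7 -0.2 -4.4] op 39.8 gf 39.910762310028076
[564.47520289  59.97432087 144.79045337]
[[362.  50.]
 [278.  50.]
 [362. 117.]
 [278. 117.]
 [249.  54.]
 [250. 171.]]
```

View pics/w4.png

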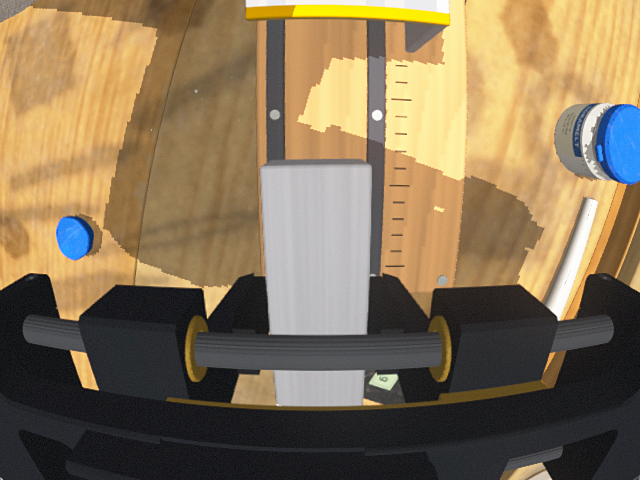

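Wrist view: rail inner edges at cols 285/367 (row 117), bar nose (262–371, 165); channel is about 4.5 mm to +x of the bar. Shift, lower part way, recheck.

{"op": "arm_command", "data": {"targets": [{"travel":[0.025,0.0045,0],"roll":0},{"travel":[0.022,0,0],"roll":0},{"travel":[0,0,0.02],"roll":0},{"travel":[0,0,0.016],"roll":0},{"travel":[0,0,0],"roll":0}]}}

```text
time_s: 8.8
tool_pos: [555.1, 105.9, 107.3]
tcp_rot: [-3.138, -0.001, 1.855]
force: [0.1, -0.3, -4.0]
opening: 0.453
gripper_force: 39.9
```

```bash
python3 -c "
from h import *;st()
c=arm.get_calibration('wrist');i=arm.camera('wrist')[:,:,::-1]
cv2.imwrite('pics/w5.png',cv2.resize(i[0:300,190:450],None,fx=2,fy=2,interpolation=2));np.save('c5.npy',c)"
```

```text
t 8.8 jig [  2.3 -93. ] tipz 43.3 yawerr -0.08 F [ 0.1 -0.3 -4. ] op 39.8 gf 39.91089999675751
```

View pics/w5.png

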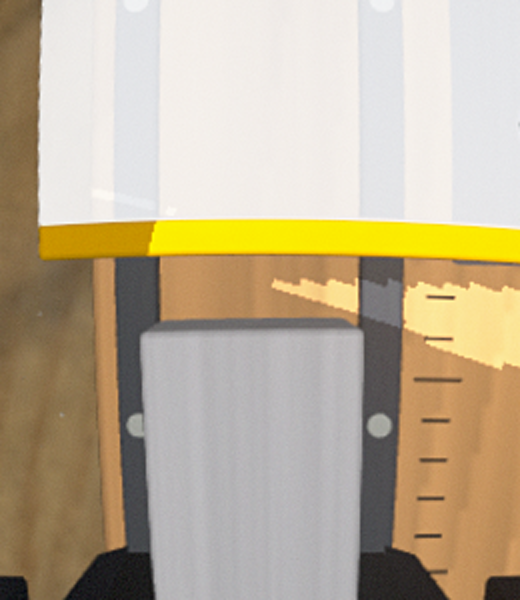

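Crop: rail inner edges 159/360, bar 142–362: still ~1.5 mm to shift. Then set down.

{"op": "arm_command", "data": {"targets": [{"travel":[0,0.0015,0.005],"roll":0},{"travel":[0,0,0.004],"roll":0},{"travel":[0,0,0.003],"roll":0},{"travel":[0,0,0.002],"roll":0},{"travel":[0,0,0],"roll":0}]}}

```text
time_s: 9.35
tool_pos: [557.3, 107.3, 94.5]
tcp_rot: [-3.141, -0.0, 1.856]
force: [-0.9, -0.4, -4.1]
opening: 0.45
gripper_force: 39.9
```

```bash
python3 -c "
from h import *;st()"
```

```text
t 9.35 jig [  4.8 -92.3] tipz 30.5 yawerr -0.0 F [-0.9 -0.4 -4.1] op 39.6 gf 39.90117073059082
```

{"op": "arm_command", "data": {"targets": [{"travel":[0,0,0.001],"roll":0},{"travel":[0,0,0.001],"roll":0},{"travel":[0,0,0.001],"roll":0},{"travel":[0,0,0],"roll":0},{"travel":[0,0,0],"roll":0}]}}

```text
time_s: 9.85
tool_pos: [557.4, 107.3, 91.7]
tcp_rot: [-3.141, -0.0, 1.856]
force: [-3.1, -1.2, -4.0]
opening: 0.451
gripper_force: 39.9
```

{"op": "arm_command", "data": {"targets": [{"travel":[0,-0.0015,0],"roll":0},{"travel":[0,0,0.001],"roll":0},{"travel":[0,0,0.001],"roll":0},{"travel":[0,0,0],"roll":0},{"travel":[0,0,0],"roll":0}]}}

```text
time_s: 10.35
tool_pos: [556.3, 107.0, 91.2]
tcp_rot: [3.14, 0.001, 1.857]
force: [-6.1, -1.5, 10.7]
opening: 0.452
gripper_force: 39.9
```

{"op": "arm_command", "data": {"targets": [{"travel":[0,0,0],"roll":0},{"travel":[0,0,0],"roll":0},{"travel":[0,0,-0.01],"roll":0},{"travel":[0,0,-0.025],"roll":0},{"travel":[-0.03,0,0],"roll":0}], "claw": 0.055}}

```text
time_s: 10.85
tool_pos: [565.2, 80.0, 128.1]
tcp_rot: [3.137, 0.001, 1.86]
force: [1.1, -0.5, -0.3]
opening: 0.622
gripper_force: 0.0
```

{"op": "arm_command", "data": {"targets": [{"travel":[-0.03,0,0],"roll":0},{"travel":[-0.033,0,0],"roll":0},{"travel":[0,0,0],"roll":0},{"travel":[0,0,0.02],"roll":0},{"travel":[0,0,0.018],"roll":0}], "claw": 0}}

```text
time_s: 11.35
tool_pos: [582.5, 18.1, 87.0]
tcp_rot: [3.14, 0.0, 1.856]
force: [0.3, -0.1, 0.5]
opening: 0.2
gripper_force: 0.0
```

```bash
python3 -c "
from h import *;st()
i=arm.camera('wrist')[:,:,::-1]
cv2.imwrite('pics/w6.png',i[0:420,100:540])"
```

```text
t 11.35 jig [   3.8 -185. ] tipz 23.0 yawerr -0.01 F [ 0.3 -0.1  0.5] op 17.6 gf 0.0
```

View pics/w6.png

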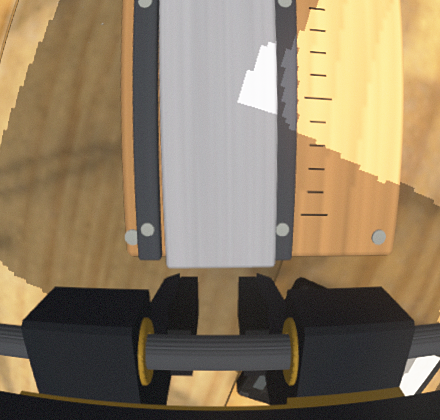

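Wrist crop: bar sits between the rails at the entry, tail just ahead of the fingers. Check the yellow edge's position from w5, then push.

{"op": "arm_command", "data": {"targets": [{"travel":[0,0,-0.002],"roll":0},{"travel":[0,0,0],"roll":0},{"travel":[0.008,0,0],"roll":0},{"travel":[0.01,0,0],"roll":0},{"travel":[0.015,0,0],"roll":0}]}}

```text
time_s: 11.9
tool_pos: [573.3, 49.8, 89.6]
tcp_rot: [3.14, 0.001, 1.856]
force: [1.2, -3.2, 2.2]
opening: 0.005
gripper_force: 1.7
```

{"op": "arm_command", "data": {"targets": [{"travel":[0.018,0,0],"roll":0},{"travel":[0.018,0,0],"roll":0},{"travel":[0.018,0,0],"roll":0},{"travel":[0.015,0,0],"roll":0},{"travel":[0.01,0,0],"roll":0}]}}

```text
time_s: 12.4
tool_pos: [550.1, 126.9, 88.9]
tcp_rot: [-3.142, 0.0, 1.858]
force: [0.8, -3.3, 1.7]
opening: 0.004
gripper_force: 1.7
```

```bash
python3 -c "
from h import *;st()
c=np.load('c5.npy',allow_pickle=True).item()
for z in(73,77):print([tojig(p) for p in ray('wrist',[(270,127.5),(350,127.5),(319,110)],z,c)])
i=arm.camera('wrist')[:,:,::-1]
cv2.imwrite('pics/w7.png',i[0:420,100:540])
cv2.imwrite('pics/s7.png',cv2.resize(arm.camera('side')[180:310,200:400,::-1],None,fx=4,fy=4,interpolation=2))"
```

```text
t 12.4 jig [  3.4 -71.4] tipz 24.9 yawerr 0.08 F [ 0.8 -3.3  1.7] op 0.3 gf 1.7241736315190792
[array([-12. , -20.3]), array([ 12.7, -20.4]), array([  3.1, -15. ])]
[array([-11.5, -20.4]), array([ 12.3, -20.5]), array([  3.1, -15.3])]
```

View pics/s7.png

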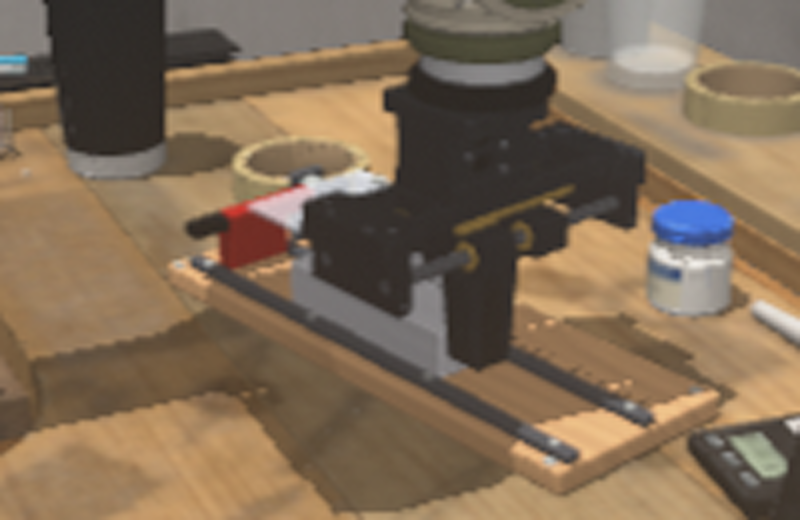

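Side view: bar in channel entering under the guard, red flag lying across at the far end. The yellow edge measures at y ≈ -20.4 in my frame (frame offset +1.6). Push on, stopping short of the edge.

{"op": "arm_command", "data": {"targets": [{"travel":[0.01,0,0],"roll":0},{"travel":[0.012,0,0],"roll":0},{"travel":[0.01,0,0],"roll":0},{"travel":[0.004,0,0],"roll":0},{"travel":[0,0,0],"roll":0}]}}

```text
time_s: 13.0
tool_pos: [540.3, 160.5, 88.7]
tcp_rot: [-3.141, -0.0, 1.857]
force: [-0.1, 0.5, -0.1]
opening: 0.005
gripper_force: 0.0
```

```bash
python3 -c "
from h import *;st()
i=arm.camera('wrist')[:,:,::-1]
cv2.imwrite('pics/w8.png',i)"
```

```text
t 13.0 jig [  3.4 -36.5] tipz 24.7 yawerr 0.05 F [-0.1  0.5 -0.1] op 0.4 gf 0.0
```

View pics/w8.png

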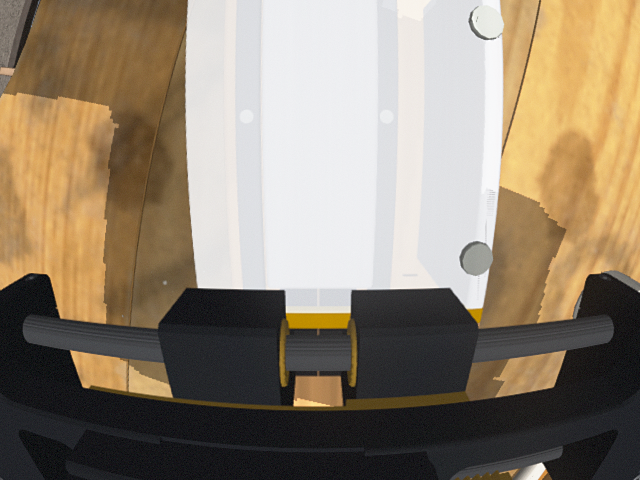

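Wrist view: bar under the clear roof, fingers just outside the yellow edge (row 320). The vertical tool can't reach further here, so I'll take the exposed nose beyond the guard (y 90–125) and draw it home.

{"op": "arm_command", "data": {"targets": [{"travel":[-0.006,0,0],"roll":0},{"travel":[0,0,-0.045],"roll":0},{"travel":[0,0,-0.045],"roll":0},{"travel":[0.049,0,0],"roll":0},{"travel":[0.049,0,0],"roll":0}], "claw": 0.047}}

```text
time_s: 13.55
tool_pos: [515.4, 247.7, 180.3]
tcp_rot: [3.138, 0.0, 1.853]
force: [0.7, 0.1, 0.7]
opening: 0.428
gripper_force: 0.0
```

{"op": "arm_command", "data": {"targets": [{"travel":[0.049,0,0],"roll":0},{"travel":[0,0,0],"roll":0},{"travel":[0,0,0.02],"roll":0},{"travel":[0,0,0],"roll":0},{"travel":[0,0,0],"roll":0}]}}

```text
time_s: 14.05
tool_pos: [501.4, 294.1, 158.8]
tcp_rot: [-3.141, 0.0, 1.855]
force: [0.3, 0.6, 0.0]
opening: 0.533
gripper_force: 0.0
```

```bash
python3 -c "
from h import *;st()"
```

```text
t 14.05 jig [  3.7 102.7] tipz 94.8 yawerr -0.07 F [0.3 0.6 0. ] op 46.9 gf 0.0
```

{"op": "arm_command", "data": {"targets": [{"travel":[0.0035,0,0],"roll":0},{"travel":[0,0,0.008],"roll":0},{"travel":[0,0,0.006],"roll":0},{"travel":[0,0,0.005],"roll":0},{"travel":[0,0,0],"roll":0}]}}

```text
time_s: 14.55
tool_pos: [499.7, 298.2, 138.8]
tcp_rot: [-3.14, 0.0, 1.856]
force: [0.3, 0.1, 0.1]
opening: 0.525
gripper_force: 0.0
```

{"op": "arm_command", "data": {"targets": [{"travel":[0,0,0.01],"roll":0},{"travel":[0,0,0.01],"roll":0},{"travel":[0,0,0.008],"roll":0},{"travel":[0,0,0.006],"roll":0},{"travel":[0,0,0],"roll":0}]}}

```text
time_s: 15.05
tool_pos: [499.6, 298.3, 104.7]
tcp_rot: [-3.14, 0.0, 1.856]
force: [0.2, 0.7, -0.5]
opening: 0.534
gripper_force: 0.0
```

```bash
python3 -c "
from h import *;st()"
```

```text
t 15.05 jig [  3.2 107.2] tipz 40.7 yawerr 0.0 F [ 0.2  0.7 -0.5] op 47.0 gf 0.0
```

{"op": "arm_command", "data": {"targets": [{"travel":[-0.002,0,0],"roll":0},{"travel":[0,0,0.006],"roll":0},{"travel":[0,0,0.005],"roll":0},{"travel":[0,0,0.003],"roll":0},{"travel":[0,0,0],"roll":0}]}}

```text
time_s: 15.55
tool_pos: [500.2, 296.4, 91.2]
tcp_rot: [-3.14, 0.0, 1.856]
force: [-1.2, -1.3, -0.8]
opening: 0.536
gripper_force: 0.5
```

{"op": "arm_command", "data": {"targets": [{"travel":[0,0,0],"roll":0},{"travel":[0,0,0],"roll":0},{"travel":[0,0,0],"roll":0},{"travel":[0,0,0],"roll":0},{"travel":[0,0,0],"roll":0}], "claw": 0.03, "squeeze": 25}}

```text
time_s: 16.05
tool_pos: [500.6, 296.5, 91.8]
tcp_rot: [3.141, -0.0, 1.856]
force: [0.5, 0.7, -1.9]
opening: 0.448
gripper_force: 25.0
```

```bash
python3 -c "
from h import *;st()"
```

```text
t 16.05 jig [  3.6 105.2] tipz 27.8 yawerr 0.0 F [ 0.5  0.7 -1.9] op 39.4 gf 25.00235080718994
```

Nose gripped (39.4 mm). Draw it 9 mm.

{"op": "arm_command", "data": {"targets": [{"travel":[0.003,0,0],"roll":0},{"travel":[0.003,0,0],"roll":0},{"travel":[0.003,0,0],"roll":0},{"travel":[0,0,0],"roll":0},{"travel":[0,0,0],"roll":0}]}}

```text
time_s: 16.55
tool_pos: [498.1, 304.7, 91.8]
tcp_rot: [-3.141, 0.001, 1.856]
force: [1.4, -5.2, -0.9]
opening: 0.445
gripper_force: 27.5
```

```bash
python3 -c "
from h import *;st()"
```

```text
t 16.55 jig [  3.6 113.8] tipz 27.8 yawerr -0.01 F [ 1.4 -5.2 -0.9] op 39.2 gf 27.53204212523997
```

{"op": "arm_command", "data": {"targets": [{"travel":[0,0,0],"roll":0},{"travel":[0,0,0],"roll":0},{"travel":[-0.003,0,0],"roll":0},{"travel":[-0.003,0,0],"roll":0},{"travel":[-0.003,0,0],"roll":0}], "claw": 0.044}}

```text
time_s: 17.05
tool_pos: [500.6, 296.5, 91.9]
tcp_rot: [3.141, -0.0, 1.856]
force: [0.2, 0.6, -0.6]
opening: 0.497
gripper_force: 0.0
```

{"op": "arm_command", "data": {"targets": [{"travel":[0,0,0],"roll":0},{"travel":[0,0,0],"roll":0},{"travel":[0,0,0],"roll":0},{"travel":[0.003,0,0],"roll":0},{"travel":[0.003,0,0],"roll":0}], "claw": 0.03}}

```text
time_s: 17.55
tool_pos: [498.9, 302.4, 91.9]
tcp_rot: [3.141, 0.0, 1.856]
force: [0.5, -2.3, 1.2]
opening: 0.449
gripper_force: 25.0
```

{"op": "arm_command", "data": {"targets": [{"travel":[0.002,0,0],"roll":0},{"travel":[0.001,0,0],"roll":0},{"travel":[0,0,0],"roll":0},{"travel":[0,0,0],"roll":0},{"travel":[0,0,0],"roll":0}]}}

```text
time_s: 18.05
tool_pos: [498.1, 304.8, 91.8]
tcp_rot: [3.142, 0.001, 1.856]
force: [1.4, -5.0, 1.4]
opening: 0.449
gripper_force: 28.9
```

```bash
python3 -c "
from h import *;st()"
```

```text
t 18.05 jig [  3.6 113.9] tipz 27.8 yawerr -0.01 F [ 1.4 -5.   1.4] op 39.6 gf 28.850642535835505
```

{"op": "arm_command", "data": {"targets": [{"travel":[0,0,0],"roll":0},{"travel":[0,0,0],"roll":0},{"travel":[-0.003,0,0],"roll":0},{"travel":[-0.003,0,0],"roll":0},{"travel":[-0.003,0,0],"roll":0}], "claw": 0.044}}

```text
time_s: 18.55
tool_pos: [500.5, 296.5, 91.7]
tcp_rot: [3.141, -0.0, 1.857]
force: [0.4, -0.3, 0.4]
opening: 0.502
gripper_force: 0.0
```

{"op": "arm_command", "data": {"targets": [{"travel":[0,0,0],"roll":0},{"travel":[0,0,0],"roll":0},{"travel":[0,0,0],"roll":0},{"travel":[0.002,0,0],"roll":0},{"travel":[0,0,0],"roll":0}], "claw": 0.03}}

```text
time_s: 19.05
tool_pos: [500.0, 298.2, 91.7]
tcp_rot: [-3.141, 0.001, 1.856]
force: [1.0, -4.3, -0.3]
opening: 0.449
gripper_force: 25.0
```

{"op": "arm_command", "data": {"targets": [{"travel":[0.001,0,0],"roll":0},{"travel":[0.001,0,0],"roll":0},{"travel":[0,0,0],"roll":0},{"travel":[0,0,0],"roll":0},{"travel":[0,0,0],"roll":0}]}}

```text
time_s: 19.55
tool_pos: [499.9, 298.6, 91.7]
tcp_rot: [-3.141, 0.003, 1.856]
force: [2.3, -13.9, -0.7]
opening: 0.45
gripper_force: 25.0
```

```bash
python3 -c "
from h import *;st()"
```

```text
t 19.55 jig [  3.6 107.4] tipz 27.7 yawerr -0.01 F [  2.3 -13.9  -0.7] op 39.6 gf 25.003432631492615
```

Resistance rose to 14 N at a standstill: the bar butts on the flag. A slight extra press, then release.

{"op": "arm_command", "data": {"targets": [{"travel":[0.001,0,0],"roll":0},{"travel":[0,0,0],"roll":0},{"travel":[0,0,0],"roll":0},{"travel":[0,0,0],"roll":0},{"travel":[0,0,0],"roll":0}]}}

```text
time_s: 20.05
tool_pos: [499.8, 298.8, 91.7]
tcp_rot: [-3.141, 0.005, 1.856]
force: [4.2, -19.3, 0.8]
opening: 0.448
gripper_force: 25.0
```

{"op": "arm_command", "data": {"targets": [{"travel":[0,0,0],"roll":0},{"travel":[0,0,0],"roll":0},{"travel":[0,0,0],"roll":0},{"travel":[0,0,0],"roll":0},{"travel":[0,0,0],"roll":0}], "claw": 0.044}}

```text
time_s: 20.55
tool_pos: [499.0, 301.5, 91.7]
tcp_rot: [-3.142, -0.0, 1.857]
force: [0.3, -0.2, 1.1]
opening: 0.502
gripper_force: 0.0
```

```bash
python3 -c "
from h import *;st()"
```

```text
t 20.55 jig [  3.5 110.5] tipz 27.7 yawerr 0.02 F [ 0.3 -0.2  1.1] op 44.2 gf 0.0
```

{"op": "arm_command", "data": {"targets": [{"travel":[-0.003,0,0],"roll":0},{"travel":[-0.002,0,0],"roll":0},{"travel":[0,0,-0.01],"roll":0},{"travel":[0,0,-0.02],"roll":0},{"travel":[0,0,-0.04],"roll":0}]}}

```text
time_s: 21.05
tool_pos: [499.7, 296.0, 161.1]
tcp_rot: [-3.137, 0.0, 1.856]
force: [0.3, 0.4, -0.6]
opening: 0.497
gripper_force: 0.0
```

{"op": "arm_command", "data": {"targets": [{"travel":[0,0,-0.045],"roll":0},{"travel":[0,0,-0.045],"roll":0},{"travel":[0,-0.04,0],"roll":0},{"travel":[0,-0.04,0],"roll":0},{"travel":[0,-0.04,0],"roll":0}]}}

```text
time_s: 21.55
tool_pos: [383.8, 262.1, 252.5]
tcp_rot: [3.14, -0.0, 1.856]
force: [-0.8, -0.3, 0.8]
opening: 0.501
gripper_force: 0.0
```

{"op": "arm_command", "data": {"targets": [{"travel":[0,-0.04,0],"roll":0},{"travel":[0,-0.04,0],"roll":0},{"travel":[0,0,0],"roll":0},{"travel":[0,0,0],"roll":0},{"travel":[0,0,0],"roll":0}]}}

```text
time_s: 22.05
tool_pos: [309.7, 240.4, 252.3]
tcp_rot: [3.14, -0.0, 1.856]
force: [0.2, -0.1, 0.4]
opening: 0.498
gripper_force: 0.0
```

```bash
python3 - <<'E'
from h import *
st()
J2=J+3.3*np.array([np.cos(JA),np.sin(JA)])+1.6*np.array([-np.sin(JA),np.cos(JA)])
i=arm.camera('top');i0=cv2.imread('pics/top0.png')[:,:,::-1]
# bystanders unchanged: colour centroids before/after
hs=lambda a:cv2.cvtColor(np.ascontiguousarray(a),cv2.COLOR_RGB2HSV)
for n,(x0,x1,y0,y1) in dict(jar=(270,302,145,180),wax=(350,376,298,322),tape=(140,195,203,258)).items():
    print(n,np.abs(i[y0:y1,x0:x1].astype(int)-i0[y0:y1,x0:x1]).mean().round(2),[np.argwhere(cv2.inRange(hs(a[y0:y1,x0:x1]),(100,120,60),(130,255,255))>0).mean(0).round(2) for a in(i,i0)] if n!='tape' else '')
# red arm and black tab in top view, projected to lowered height
h=hs(i);m=(cv2.inRange(h,(0,150,80),(8,255,255))|cv2.inRange(h,(172,150,80),(180,255,255)))
m[:, :195]=0;m[:,250:]=0;m[:200]=0;m[300:]=0
p=np.argwhere(m>0)[:,::-1]
q=np.array([tojig(w,J2) for w in ray('top',p,57)])
print("red n",len(p),"x",q[:,0].min(),q[:,0].max(),"y",q[:,1].min(),q[:,1].max())
# brightness along the channel's middle line at bar-top height, nose region
c=[];
for y in range(84,150,3):
    P=J2+np.array([[np.cos(JA),-np.sin(JA)],[np.sin(JA),np.cos(JA)]])@[0,y]
    u,v=proj('top',[*P,43])[0].round().astype(int);c.append((y,i[v,u].tolist()))
print(c)
E
```

```text
t 22.05 jig [-195.3  105.2] tipz 188.3 yawerr -0.02 F [ 0.2 -0.1  0.4] op 43.9 gf 0.0
jar 2.56 [array([16.78, 15.84]), array([16.8 , 15.82])]
wax 2.62 [array([11.07, 13.09]), array([11.07, 13.09])]
tape 2.7 
red n 175 x -24.6 38.8 y 122.6 136.1
[(84, [219, 221, 224]), (87, [228, 230, 234]), (90, [228, 230, 233]), (93, [225, 227, 231]), (96, [229, 230, 234]), (99, [231, 233, 235]), (102, [231, 233, 236]), (105, [231, 233, 236]), (108, [232, 233, 236]), (111, [232, 233, 236]), (114, [231, 232, 236]), (117, [231, 233, 236]), (120, [229, 231, 234]), (123, [209, 211, 216]), (126, [181, 57, 56]), (129, [206, 50, 44]), (132, [212, 51, 45]), (135, [210, 62, 51]), (138, [210, 106, 79]), (141, [222, 177, 128]), (144, [230, 200, 144]), (147, [231, 203, 145])]
```

The numbers check out: bar runs straight into the red flag at y≈125, the flag lies level and the bystanders are unmoved.

```bash
python3 -c "
from plant import arm;print(arm.job_done())"
```

```text
the job is handed in; nothing more can be done
None
```

The job is handed in at about 22 s: the flag was lowered first, the bar was slid under the guard and drawn by its nose until it butted the flag (19 N felt), the arm is clear, the guard was not touched as far as the force readings show and the jar and wax centroids and tape area match the first picture; I viewed 11 pictures, one over the limit of 10, and the verdict was not reported.

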